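# Lock the fixture pin and pull-test it

## Task

Take the steel locking pin out of the wooden stand, put it into the socket of the drilling fixture and press it fully home, without ramming it. Then prove that the catch holds: pull it straight up with slowly rising force until the catch carries about 14 N (at least 10 N for half a second, never more than 20 N). Finally let the pin back down so that it rests home on the boss, release it, and leave the other things on the bench alone.

Things in the scene. Friction and masses are not known exactly. Their poses are not given: they have to be found in the camera images.
- pin: Loose upright steel locking pin, 70 to 130 g. Origin: on its axis at the underside of its flange; z up. Above it: flange 30 mm wide, 5 mm thick, then a dark round grip 20 mm in diameter up to z = 53 mm. Below: shank 16 mm in diameter to z = -14 mm, neck 9 mm to -33 mm, collar 16 mm to -35 mm, then a nose tapering to 6 mm diameter at the tip, z = -44 mm.
- pin_grip (a point): The point to grip the pin: on its axis, 30 mm above the flange's underside (25 mm above the flange's top), in the middle of the dark 20 mm grip.
- stand: Fixed wooden block 60 x 60 x 54 mm in which the pin stands at first, its flange resting on the block's top; hole 21 mm wide, 48 mm deep. Origin at the centre of its underside.
- jig: Fixed drilling fixture: aluminium base plate 130 x 110 x 10 mm with a fence along one edge, a timber offcut (35 x 150 x 30 mm) held against the fence, and a square steel boss 46 x 46 mm whose top is 60 mm above the worktop. Origin at the centre of the plate's underside, z up; the boss's axis is at x = -30 mm, y = 0, the fence at x = +61 mm.
- socket (a point): Centre of the mouth on the boss's top. Vertical hole 17.8 mm wide, 2 mm chamfer. Inside, two sprung pawls ride over the pin's nose and snap in above its collar; pressing past them takes 4 to 10 N, somewhere in the last 25 mm of travel. Fully home, the flange lies on the boss (the pin's origin is at this point).
- catch (a joint): Upward give of the catch (the pawls, hidden in the boss) on its stiff spring, in m: 0 unloaded, 1 mm for each 12 N of pull on it. Pushing down does not move it. A pin pulled up from home first lifts freely by 1 to 10 mm, different each time, until its collar meets the pawls; from then on they hold it.
- bearing: Bystander: ball bearing 52 mm wide and 15 mm high; origin at the centre of its underside.
- bottle_blue: Bystander: small blue bottle with red cap, 37 x 36 x 62 mm; origin at the centre of its underside.
- nut_2: Bystander: hexagon nut 27 mm wide and 13 mm high; origin at the centre of its underside.
There are look-alikes about, which are no part of the job. Of the things that look like the pin, the largest one is meant.

How it is judged:
On the way, in this order (a step that is already met when the one before it is completed fails the run):
1. the pin is pressed fully home in the socket: flange within 1 mm of the boss (z of pin in the frame of socket below 0.001 m and horizontal distance between pin and socket below 0.003 m and angle between pin's own z axis and vertical below 0.1 rad), for 0.1 s.
2. the catch carries a pull of at least 10 N for half a second with the pin still locked in it (value of joint catch above 0.00083 m and z of pin in the frame of socket below 0.014 m and horizontal distance between pin and socket below 0.004 m), for 0.45 s.
At the end, for the whole second after the job is handed in: The pin stands upright (within 7 degrees), released and at rest in the fixture's socket, on its axis within 3 mm and back down within 3 mm of fully home (z of pin in the frame of socket below 0.003 m and horizontal distance between pin and socket below 0.003 m and angle between pin's own z axis and vertical below 0.12 rad and linear speed of pin below 0.02 m/s and contact force between the fingers and pin below 0.1 N); the robot touches nothing.
It fails at once if the catch is pulled with more than 20 N (value of joint catch above 0.00167 m).
It fails at once if the pin is rammed into the fixture with more than 60 N (contact force between pin and jig above 60 N).
It fails at once if a bystander (bearing, bottle or nut) is moved by more than 20 mm (distance of any of bearing, bottle_blue, nut_2 from where it was at the start of the episode above 0.02 m).
It also fails if it takes over 58 s, if anything falls off the work surface, if the arm or the gripper's body presses on something with over 40 N, if the wrist force passes 120 N, or if a joint passes its speed limit or range.

## Robot

A 6-joint arm with a two-finger parallel gripper is mounted at the origin on a cart in front of the work surface, level with it; the furniture and walls round the work are solid. World frame = base frame: x ahead of the robot, y to its left, z up, the work surface at z = 0. Lengths are in m, angles in rad, forces in N, time in s.
With the tool pointing down it reaches from about 0.35 to 0.875 m from the base axis. Payload 15.5 kg.
Tool frame: the origin (TCP) lies midway between the tips of the shut fingers; the grasp point (between the pads) lies 19 mm behind it; z points along the fingers, y is the line along which they close (so a half turn about z gives the same grasp; the last joint's range is limited). The gripper opens to 85 mm and grips with 20 to 120 N. Pads are 22 mm wide; open, the fingers measure 114 mm over their backs; the gripper's body (76 mm by 85 mm) begins 54 mm behind the grasp point. The pads swing forward as they close: fully open they stand 13 mm farther back than shut.
Start: joints at [1.018, 0.494, 1.345, -0, 1.302, -0.096], TCP at [0.276, 0.561, 0.231] pointing down, gripper open.
Joint ranges: [-2.91, 2.91], [-0.82, 2.16], [0.22, 2.67], [-1.22, 4.37], [0.12, 2.79], [-3.08, 3.08]. Speed limits (rad/s): [1.89, 1.89, 2.57, 3.01, 3.01, 3.01].

## Interface

Orientations are given as a 3x3 rotation matrix whose columns are the frame's x, y, z axes.
In Python, from workcell import get_obs, read_camera, env gives the robot as it stands.
- The arm moves only by the tool arm_command, never from a script. Its argument "commands" is a list of rows, each an object with "translation": the shift along the world's x, y, z in m, a list of three; "turn": the turn about the world's z in degrees; "hand": the opening, from 0 (shut) to 1 (fully open). In form: [{"translation": [tx, ty, tz], "turn": turn, "hand": hand}, ...]. A call has 1 to 12 rows; each row is the pose to reach, as a shift and turn from the pose commanded when the call began; what a row does not reach only later rows make up. A row lasts 1/12 s, in which the tool goes at most 41.7 mm and 7.16 degrees, less where a joint would pass 70% of its speed; a pose out of reach is approached as far as the arm can. A call with a gripper value outside its range is refused whole. The fingers move at their own pace and stop on an object; "grip_force" is the grip in N (left out, the last holds). Time passes only in rows, so rows that repeat a pose let the fingers close. It gives the time, the measured TCP pose, the force, the opening and the grip force at its end, in the units of the state.
- get_obs(): the state, without advancing time (a new reading comes with each control period).
- read_camera(name): name is "scene" or "top"; returns a dict with "color" (400x640x3 uint8, red, green, blue), "fx", "fy", "cx", "cy" (pixels), "cam_to_world" (4x4, takes a point from camera to world coordinates). Camera axes: x right, y up, looking along -z (the intrinsics and any distortion apply to the point x, -y, -z); pixel columns grow to the right and rows downward; lengths in m; the calibration is good to about 2 mm. A picture is of the moment at which its call begins. There is no depth.
- env.hand_in(): hands the job in; it is judged then, once.
The state is a dict: "clock": time; "joint_positions": joint angles; "qvel": joint speeds; "effort": joint torques, N m; "position": TCP position; "orientation": TCP orientation; "force": force on the tool from outside, world axes, zero at the start; "ft_torque": the same for the moment, N m; "grip_width": finger opening in m; "grasp_force": force on a finger pad.
Only numpy, scipy, OpenCV 4.12 (cv2) and the standard library are available. Lean on these libraries where they do the work, as an engineer would, in place of code of your own. Each camera call takes 0.05 s, during which the arm holds its last target. There are 200 camera calls.

## Working session

There is one attempt and no reset: what is moved stays moved. The work goes in short steps, Python scripts to look and compute and a tool call to move; the robot and the scene stay as the last step left them, time stands still between calls to the robot, and variables do not carry over. Pictures are saved under pics/ and viewed, at most 10 in all, crops included, and the job is handed in when it is done.

Besides the shell and the picture viewer there is one more tool, called after "Emit:" in YAML: its name, and indented under it one key for each argument. arm_command: Moves the arm, as the interface text tells. Its arguments: {"type":"object","properties":{"commands":{"type":"array","items":{"type":"object","properties":{"translation":{"type":"array","items":{"type":"number"}},"turn":{"type":"number"},"hand":{"type":"number"}}}},"grip_force":{"type":"number"}},"required":["commands"]}

```bash
mkdir -p pics; ls
cat > h.py <<'E'
import numpy as np, cv2
from workcell import get_obs, read_camera, env
def shot(n,f):
    c=read_camera(n); cv2.imwrite(f,c["color"][:,:,::-1]); return c
E
python3 - <<'E'
from h import *
for n in("scene","top"):
    c=shot(n,f"pics/{n}0.png"); print({k:(np.round(v,4).tolist() if k!="color" else 0) for k,v in c.items()})
o=get_obs(); print(o)
E
```

```text
pics
{'color': 0, 'fx': 463.5081, 'fy': 463.5081, 'cx': 321.5711, 'cy': 196.6957, 'cam_to_world': [[0.7968, 0.4692, -0.3806, 0.1957], [-0.604, 0.602, -0.5223, -0.5327], [-0.0159, 0.6461, 0.7631, 0.7647], [0.0, 0.0, 0.0, 1.0]]}
{'color': 0, 'fx': 392.0092, 'fy': 392.0092, 'cx': 326.7403, 'cy': 194.2872, 'cam_to_world': [[0.0263, 0.9898, -0.1397, 0.4351], [-0.9995, 0.0284, 0.0132, -0.065], [0.017, 0.1393, 0.9901, 1.0391], [0.0, 0.0, 0.0, 1.0]]}
{'clock': 0.1, 'joint_positions': array([ 1.01749167e+00,  4.94134170e-01,  1.34608916e+00, -8.23684561e-06,
        1.30248652e+00, -9.54887615e-02]), 'qvel': array([ 0.00014544, -0.00196574, -0.00358768,  0.00033101, -0.0006571 ,
       -0.00096039]), 'effort': array([ 3.92108295e-04, -8.83584237e+01, -3.84557748e+01, -1.82599965e-04,
        5.27322467e-03, -1.00395835e-04]), 'position': array([0.27606205, 0.56035764, 0.23074494]), 'orientation': array([[-8.97020929e-01,  4.41987689e-01, -5.80332541e-04],
       [ 4.41988059e-01,  8.97020426e-01, -9.54677746e-04],
       [ 9.86143325e-05, -1.11286597e-03, -9.99999376e-01]]), 'force': array([0.33183515, 0.50059185, 0.09592348]), 'ft_torque': array([-0.01227354,  0.08048122,  0.00657133]), 'grasp_force': 0.0, 'grip_width': 0.08542156807505928}
```

View pics/scene0.png

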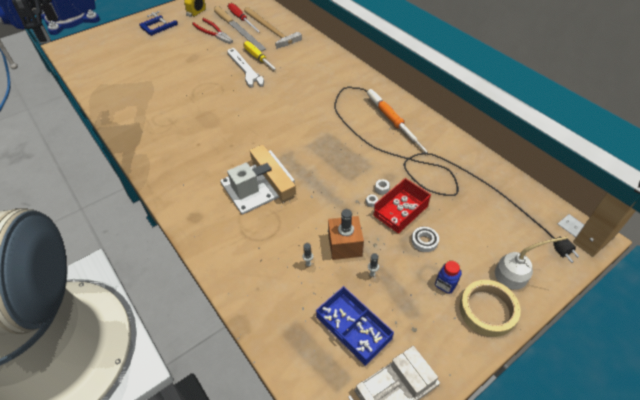

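View pics/top0.png

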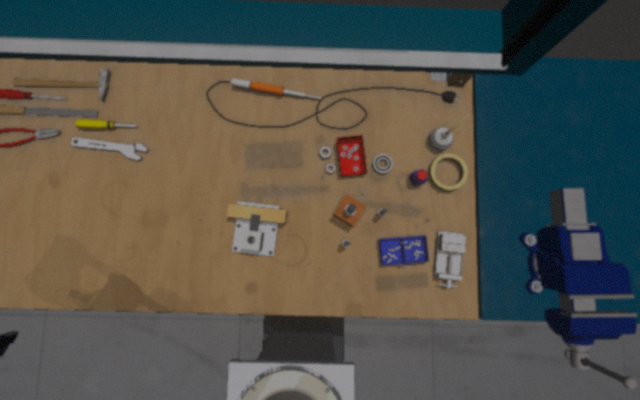

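The scene view shows the pin in its stand at about (346,222), with smaller look-alikes at (308,255) and (374,263), and the boss at (243,178). In the top view the pin is near (349,209) and the boss near (255,240). I'll enlarge both.

Run:
```python
from h import *
s=cv2.imread("pics/scene0.png");t=cv2.imread("pics/top0.png")
def cr(i,u,v,w,h,k): return cv2.resize(i[v:v+h,u:u+w],None,fx=k,fy=k,interpolation=cv2.INTER_CUBIC)
a=np.hstack([cr(s,320,200,50,65,8)[:300*2][:, :400][:300] if 0 else cr(s,320,200,50,37,8), cr(s,220,155,50,37,8)])
b=np.hstack([cr(t,325,190,50,37,8), cr(t,230,222,50,37,8)])
cv2.imwrite("pics/crop1.png",np.vstack([a,b]))
```

```text
(no output)
```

View pics/crop1.png

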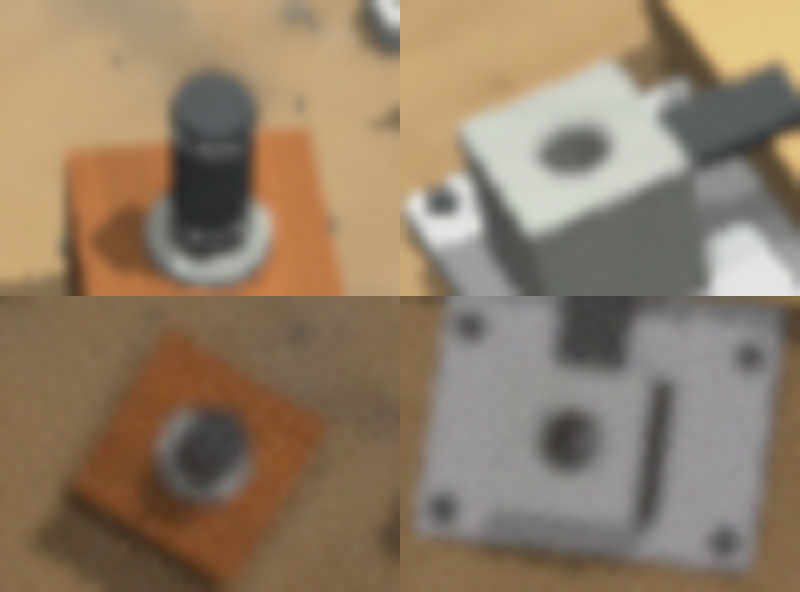

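The crops show these points:

| Point | Scene crop | Top crop |
|---|---|---|
| Grip's top disc | (213,102) | (218,436) |
| Flange | (209,236) | (204,456) |
| Socket mouth | (575,150) | (569,440) |

Next I'll triangulate them.

```bash
cat >> h.py <<'E'
def P(c):
    T=np.linalg.inv(c["cam_to_world"]); D=np.diag([1,-1,-1])
    K=np.array([[c["fx"],0,c["cx"]],[0,c["fy"],c["cy"]],[0,0,1]])
    return K@D@T[:3]
def tri(cs,pts):
    Ps=[P(c) for c in cs]
    X=cv2.triangulatePoints(Ps[0],Ps[1],*[np.array(p,float).reshape(2,1) for p in pts])[:,0]; X/=X[3]
    return X[:3],[np.round((lambda q:q[:2]/q[2]-p)(M@X),2).tolist() for M,p in zip(Ps,pts)]
def at_z(c,p,z):
    M=P(c); A=M[:,[0,1]]; 
    H=np.column_stack([M[:,0],M[:,1],M[:,2]*z+M[:,3]]); q=np.linalg.solve(H,[p[0],p[1],1]); return q[:2]/q[2]
E
python3 - <<'E'
from h import *
cs=[read_camera("scene"),read_camera("top")]
f=lambda x,y,u,v:(u+x/8-.44,v+y/8-.44)
for n,a,b,z in [("top",f(213,102,320,200),f(218,140,325,190),.107),("flange",f(209,236,320,200),f(204,160,325,190),.057),("hole",f(175,150,220,155),f(169,144,230,222),.06)]:
    print(n,tri(cs,(a,b)),at_z(cs[0],a,z),at_z(cs[1],b,z))
E
```

```text
top (array([ 0.53760865, -0.13826479,  0.10506216]), [[0.07, -0.01], [-0.04, 0.07]]) [ 0.53648145 -0.13936611] [ 0.5375577  -0.13821051]
flange (array([ 0.53733786, -0.13831816,  0.05402026]), [[-0.19, 0.03], [0.11, -0.17]]) [ 0.53623136 -0.1401282 ] [ 0.53659629 -0.13783574]
hole (array([0.45524224, 0.10777727, 0.05541632]), [[-0.12, 0.02], [0.06, -0.12]]) [0.45377837 0.10352607] [0.45484463 0.10711211]
```

The triangulated heights fit the text: grip top 0.105, flange about 0.055, boss top about 0.055–0.06. The pin is at (0.537, -0.139) and the socket at about (0.455, 0.106). I'll move above the pin.

Emit:
arm_command:
  commands:
    - {"translation": [0.014, -0.038, -0.004], "turn": 7, "hand": 1}
    - {"translation": [0.027, -0.075, -0.008], "turn": 14, "hand": 1}
    - {"translation": [0.041, -0.112, -0.012], "turn": 21, "hand": 1}
    - {"translation": [0.055, -0.149, -0.016], "turn": 26.2, "hand": 1}
    - {"translation": [0.069, -0.186, -0.02], "turn": 26.2, "hand": 1}
    - {"translation": [0.083, -0.223, -0.024], "turn": 26.2, "hand": 1}
    - {"translation": [0.097, -0.26, -0.028], "turn": 26.2, "hand": 1}
    - {"translation": [0.111, -0.297, -0.032], "turn": 26.2, "hand": 1}
    - {"translation": [0.125, -0.334, -0.036], "turn": 26.2, "hand": 1}
    - {"translation": [0.139, -0.371, -0.04], "turn": 26.2, "hand": 1}
    - {"translation": [0.153, -0.408, -0.044], "turn": 26.2, "hand": 1}
    - {"translation": [0.166, -0.445, -0.048], "turn": 26.2, "hand": 1}
  grip_force: 40

```text
clock: 1.2
position: [0.4427, 0.1138, 0.1832]
orientation: [[-1.0, 0.0, 0.0], [0.0, 1.0, 0.0], [-0.0, 0.0, -1.0]]
force: [0.7, 0.2, 0.0]
grip_width: 0.0855
grasp_force: 0.0
```

Emit:
arm_command:
  commands:
    - {"translation": [0.013, -0.037, -0.006], "turn": 0, "hand": 1}
    - {"translation": [0.026, -0.073, -0.012], "turn": 0, "hand": 1}
    - {"translation": [0.04, -0.11, -0.018], "turn": 0, "hand": 1}
    - {"translation": [0.053, -0.145, -0.025], "turn": 0, "hand": 1}
    - {"translation": [0.066, -0.18, -0.031], "turn": 0, "hand": 1}
    - {"translation": [0.079, -0.213, -0.037], "turn": 0, "hand": 1}
    - {"translation": [0.089, -0.238, -0.042], "turn": 0, "hand": 1}
    - {"translation": [0.094, -0.253, -0.043], "turn": 0, "hand": 1}
    - {"translation": [0.094, -0.253, -0.043], "turn": 0, "hand": 1}

```text
clock: 1.95
position: [0.5371, -0.14, 0.1399]
orientation: [[-1.0, 0.003, 0.0], [0.003, 1.0, -0.001], [-0.0, -0.001, -1.0]]
force: [0.7, 0.8, 0.3]
grip_width: 0.0855
grasp_force: 0.0
```

Run:
```python
from h import *
print(get_obs()["position"])
s=shot("scene","pics/s1.png")["color"];t=shot("top","pics/t1.png")["color"]
a=cv2.resize(s[160:260,290:390],(400,400),interpolation=2);b=cv2.resize(t[160:260,300:400],(400,400),interpolation=2)
cv2.imwrite("pics/c2.png",np.hstack([a,b])[:,:,::-1])
```

```text
[ 0.53710072 -0.14004943  0.13985174]
```

View pics/c2.png

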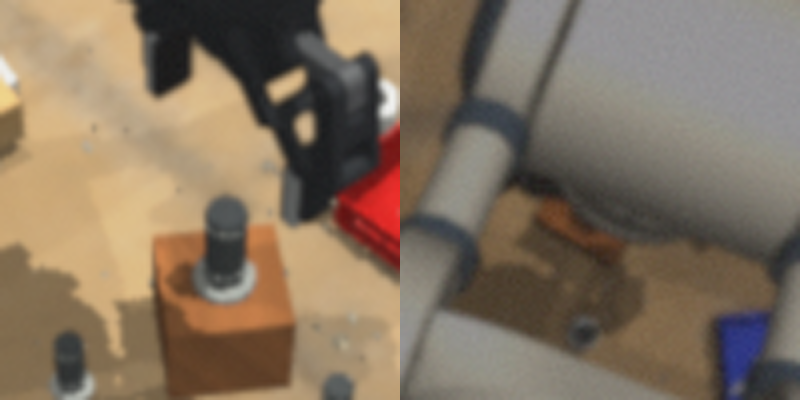

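The scene crop shows the open fingers straddling the pin, which stands between the finger tips at (165,65) and (300,190). The arm hides the pin in the top view. I'll go down and grip.

Emit:
arm_command:
  commands:
    - {"translation": [0, 0, -0.015], "turn": 0, "hand": 1}
    - {"translation": [0, 0, -0.03], "turn": 0, "hand": 1}
    - {"translation": [0, 0, -0.045], "turn": 0, "hand": 1}
    - {"translation": [0, 0, -0.06], "turn": 0, "hand": 1}
    - {"translation": [0, 0, -0.07], "turn": 0, "hand": 1}
    - {"translation": [0, 0, -0.073], "turn": 0, "hand": 1}
    - {"translation": [0, 0, -0.073], "turn": 0, "hand": 0.5}
    - {"translation": [0, 0, -0.073], "turn": 0, "hand": 0.3}
    - {"translation": [0, 0, -0.073], "turn": 0, "hand": 0.15}
    - {"translation": [0, 0, -0.073], "turn": 0, "hand": 0.1}
    - {"translation": [0, 0, -0.073], "turn": 0, "hand": 0}
    - {"translation": [0, 0, -0.073], "turn": 0, "hand": 0}
  grip_force: 50

```text
clock: 3.05
position: [0.5365, -0.1375, 0.0679]
orientation: [[-1.0, 0.001, 0.001], [0.001, 1.0, -0.0], [-0.001, -0.0, -1.0]]
force: [-0.9, 0.6, 5.5]
grip_width: 0.0189
grasp_force: 48.5
```

Emit:
arm_command:
  commands:
    - {"translation": [0, 0, 0], "turn": 0, "hand": 0}
    - {"translation": [0, 0, 0], "turn": 0, "hand": 0}
    - {"translation": [0, 0, 0], "turn": 0, "hand": 0}
    - {"translation": [0, 0, 0], "turn": 0, "hand": 0}

```text
clock: 3.38
position: [0.5365, -0.1375, 0.0679]
orientation: [[-1.0, 0.001, 0.001], [0.001, 1.0, -0.0], [-0.001, -0.0, -1.0]]
force: [-0.9, 0.3, 7.5]
grip_width: 0.0186
grasp_force: 48.5
```

Emit:
arm_command:
  commands:
    - {"translation": [0, 0, 0.005], "turn": 0, "hand": 0}
    - {"translation": [0, 0, 0.015], "turn": 0, "hand": 0}
    - {"translation": [0, 0, 0.03], "turn": 0, "hand": 0}
    - {"translation": [0, 0, 0.045], "turn": 0, "hand": 0}
    - {"translation": [0, 0, 0.06], "turn": 0, "hand": 0}
    - {"translation": [0, 0, 0.075], "turn": 0, "hand": 0}
    - {"translation": [0, 0, 0.088], "turn": 0, "hand": 0}
    - {"translation": [0, 0, 0.095], "turn": 0, "hand": 0}
    - {"translation": [0, 0, 0.095], "turn": 0, "hand": 0}
    - {"translation": [0, 0, 0.095], "turn": 0, "hand": 0}
  grip_force: 60

```text
clock: 4.22
position: [0.5362, -0.1374, 0.1625]
orientation: [[-1.0, 0.001, 0.001], [0.001, 1.0, -0.0], [-0.001, -0.0, -1.0]]
force: [-0.7, -0.1, -1.5]
grip_width: 0.0185
grasp_force: 58.5
```

Emit:
arm_command:
  commands:
    - {"translation": [-0.005, 0.015, 0], "turn": 0, "hand": 0}
    - {"translation": [-0.014, 0.042, 0], "turn": 0, "hand": 0}
    - {"translation": [-0.026, 0.078, 0], "turn": 0, "hand": 0}
    - {"translation": [-0.038, 0.114, 0], "turn": 0, "hand": 0}
    - {"translation": [-0.05, 0.15, 0], "turn": 0, "hand": 0}
    - {"translation": [-0.062, 0.186, 0], "turn": 0, "hand": 0}
    - {"translation": [-0.072, 0.216, 0], "turn": 0, "hand": 0}
    - {"translation": [-0.078, 0.235, 0], "turn": 0, "hand": 0}
    - {"translation": [-0.081, 0.244, -0.01], "turn": 0, "hand": 0}
    - {"translation": [-0.081, 0.244, -0.02], "turn": 0, "hand": 0}
    - {"translation": [-0.081, 0.244, -0.025], "turn": 0, "hand": 0}
    - {"translation": [-0.081, 0.244, -0.025], "turn": 0, "hand": 0}

```text
clock: 5.22
position: [0.454, 0.1068, 0.1359]
orientation: [[-1.0, 0.0, -0.003], [0.0, 1.0, -0.0], [0.003, -0.0, -1.0]]
force: [-1.1, 0.1, -0.6]
grip_width: 0.0186
grasp_force: 58.7
```

Run:
```python
from h import *
o=get_obs();print(o["position"],o["force"])
c=shot("scene","pics/s2.png");s=c["color"];C=shot("top","pics/t2.png");t=C["color"]
a=cv2.resize(s[125:200,215:275],(480,600),interpolation=2);b=cv2.resize(t[205:280,220:260],(320,600),interpolation=2)
cv2.imwrite("pics/c3.png",np.hstack([a,b])[:,:,::-1])
```

```text
[0.45404176 0.1067662  0.13593662] [-1.14338692  0.12199762 -0.59763406]
```

View pics/c3.png

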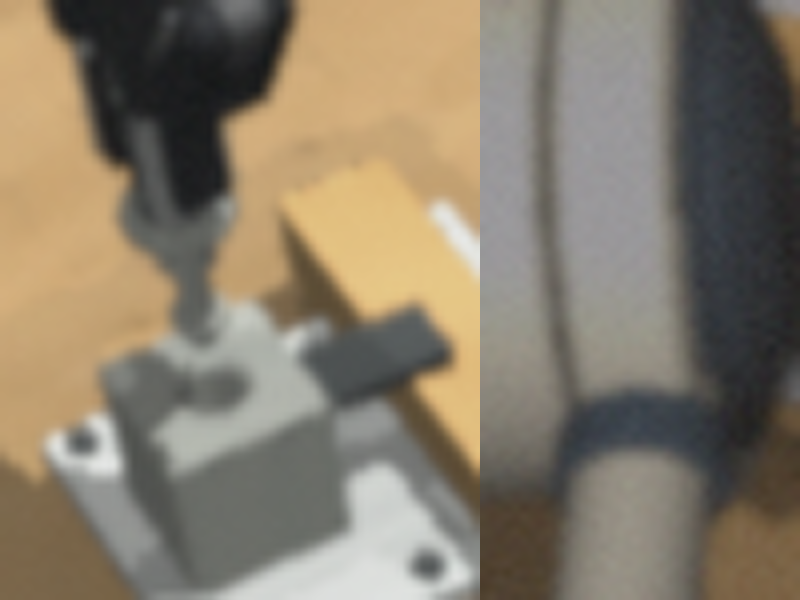

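The scene crop shows the pin's nose tip at about (207,343) and the socket mouth at about (213,387). The arm hides the top view. I'll compare the two in this one view, which cancels the camera bias.

Run:
```python
from h import *
c=read_camera("scene");M=P(c);o=get_obs();p=o["position"]
f=lambda x,y:np.array((215+x/8-.44,125+y/8-.44))
pr=lambda X:(lambda q:q[:2]/q[2])(M@np.append(X,1))
tip=f(207,343);hole=f(213,387)
t0=p-[0,0,.058];b=tip-pr(t0);print("tip pred err px",b)
for dz in(-.003,0,.003):
  b=tip-pr(t0+[0,0,dz]);print(dz,b,at_z(c,hole-b,.06)-p[:2], at_z(c,hole,.06))
print(1000*(at_z(c,hole+[1,0],.06)-at_z(c,hole,.06)),1000*(at_z(c,hole+[0,1],.06)-at_z(c,hole,.06)))
```

```text
tip pred err px [0.45976393 1.67857396]
-0.003 [0.24165556 0.66677478] [-0.00079886  0.00037286] [0.45391834 0.1047785 ]
0 [0.45976393 1.67857396] [0.00033866 0.00317739] [0.45391834 0.1047785 ]
0.003 [0.67891986 2.69523279] [0.00148614 0.00600647] [0.45391834 0.1047785 ]
[ 1.65355966 -1.29275785] [-1.47312949 -2.47562661]
```

Emit:
arm_command:
  commands:
    - {"translation": [0.0005, 0.001, -0.006], "turn": 0, "hand": 0}
    - {"translation": [0.0005, 0.001, -0.012], "turn": 0, "hand": 0}
    - {"translation": [0.0005, 0.001, -0.016], "turn": 0, "hand": 0}
    - {"translation": [0.0005, 0.001, -0.02], "turn": 0, "hand": 0}
    - {"translation": [0.0005, 0.001, -0.023], "turn": 0, "hand": 0}
    - {"translation": [0.0005, 0.001, -0.025], "turn": 0, "hand": 0}
    - {"translation": [0.0005, 0.001, -0.025], "turn": 0, "hand": 0}

```text
clock: 5.95
position: [0.4555, 0.1076, 0.1118]
orientation: [[-1.0, 0.001, -0.001], [0.001, 1.0, -0.0], [0.001, -0.0, -1.0]]
force: [-0.2, -0.5, -1.6]
grip_width: 0.0185
grasp_force: 58.7
```

Emit:
arm_command:
  commands:
    - {"translation": [0, 0, -0.001], "turn": 0, "hand": 0}
    - {"translation": [0, 0, -0.002], "turn": 0, "hand": 0}
    - {"translation": [0, 0, -0.003], "turn": 0, "hand": 0}
    - {"translation": [0, 0, -0.004], "turn": 0, "hand": 0}
    - {"translation": [0, 0, -0.004], "turn": 0, "hand": 0}

```text
clock: 6.37
position: [0.4553, 0.1077, 0.1081]
orientation: [[-1.0, 0.001, -0.001], [0.001, 1.0, -0.0], [0.001, -0.0, -1.0]]
force: [-2.3, 0.8, -2.2]
grip_width: 0.0186
grasp_force: 58.5
```

Emit:
arm_command:
  commands:
    - {"translation": [-0.0008, 0.0003, 0], "turn": 0, "hand": 0}
    - {"translation": [-0.0008, 0.0003, -0.001], "turn": 0, "hand": 0}
    - {"translation": [-0.0008, 0.0003, -0.002], "turn": 0, "hand": 0}
    - {"translation": [-0.0008, 0.0003, -0.003], "turn": 0, "hand": 0}
    - {"translation": [-0.0008, 0.0003, -0.004], "turn": 0, "hand": 0}
    - {"translation": [-0.0008, 0.0003, -0.004], "turn": 0, "hand": 0}

```text
clock: 6.87
position: [0.4549, 0.1079, 0.1041]
orientation: [[-1.0, 0.001, -0.0], [0.001, 1.0, -0.0], [0.0, -0.0, -1.0]]
force: [-0.6, -0.4, -1.2]
grip_width: 0.0187
grasp_force: 58.5
```

Emit:
arm_command:
  commands:
    - {"translation": [0, 0, -0.002], "turn": 0, "hand": 0}
    - {"translation": [0, 0, -0.004], "turn": 0, "hand": 0}
    - {"translation": [0, 0, -0.006], "turn": 0, "hand": 0}
    - {"translation": [0, 0, -0.008], "turn": 0, "hand": 0}
    - {"translation": [0, 0, -0.01], "turn": 0, "hand": 0}
    - {"translation": [0, 0, -0.012], "turn": 0, "hand": 0}
    - {"translation": [0, 0, -0.012], "turn": 0, "hand": 0}

```text
clock: 7.45
position: [0.4546, 0.1079, 0.0919]
orientation: [[-1.0, 0.001, -0.001], [0.001, 1.0, -0.0], [0.001, -0.0, -1.0]]
force: [-1.7, 0.2, 0.2]
grip_width: 0.0186
grasp_force: 58.5
```

Emit:
arm_command:
  commands:
    - {"translation": [-0.0003, 0, -0.002], "turn": 0, "hand": 0}
    - {"translation": [-0.0003, 0, -0.004], "turn": 0, "hand": 0}
    - {"translation": [-0.0003, 0, -0.006], "turn": 0, "hand": 0}
    - {"translation": [-0.0003, 0, -0.008], "turn": 0, "hand": 0}
    - {"translation": [-0.0003, 0, -0.01], "turn": 0, "hand": 0}
    - {"translation": [-0.0003, 0, -0.012], "turn": 0, "hand": 0}
    - {"translation": [-0.0003, 0, -0.014], "turn": 0, "hand": 0}
    - {"translation": [-0.0003, 0, -0.014], "turn": 0, "hand": 0}

```text
clock: 8.12
position: [0.4551, 0.108, 0.078]
orientation: [[-1.0, 0.001, 0.001], [0.001, 1.0, 0.0], [-0.001, 0.0, -1.0]]
force: [4.3, -0.3, -3.3]
grip_width: 0.0186
grasp_force: 58.8
```

Emit:
arm_command:
  commands:
    - {"translation": [0.0005, 0, -0.001], "turn": 0, "hand": 0}
    - {"translation": [0.0006, 0, -0.002], "turn": 0, "hand": 0}
    - {"translation": [0.0006, 0, -0.003], "turn": 0, "hand": 0}
    - {"translation": [0.0006, 0, -0.003], "turn": 0, "hand": 0}

```text
clock: 8.45
position: [0.4553, 0.108, 0.0752]
orientation: [[-1.0, 0.001, 0.0], [0.001, 1.0, 0.0], [-0.0, 0.0, -1.0]]
force: [2.4, -0.7, -1.3]
grip_width: 0.0187
grasp_force: 58.8
```

Not seated yet; I'll press on in small steps.

Emit:
arm_command:
  commands:
    - {"translation": [0.0003, 0, -0.0007], "turn": 0, "hand": 0}
    - {"translation": [0.0003, 0, -0.0014], "turn": 0, "hand": 0}
    - {"translation": [0.0003, 0, -0.002], "turn": 0, "hand": 0}
    - {"translation": [0.0003, 0, -0.002], "turn": 0, "hand": 0}

```text
clock: 8.78
position: [0.4555, 0.108, 0.0741]
orientation: [[-1.0, 0.0, 0.001], [0.0, 1.0, 0.0], [-0.001, 0.0, -1.0]]
force: [-4.1, -0.3, 25.6]
grip_width: 0.0187
grasp_force: 61.9
```

The pin is seated: the TCP is at 0.0741 against an expected 0.0739, with 25 N of contact force. Now I'll back off and look for the catch.

Emit:
arm_command:
  commands:
    - {"translation": [-0.0003, 0, 0.0005], "turn": 0, "hand": 0}
    - {"translation": [-0.0003, 0, 0.001], "turn": 0, "hand": 0}
    - {"translation": [-0.0003, 0, 0.0015], "turn": 0, "hand": 0}
    - {"translation": [-0.0003, 0, 0.002], "turn": 0, "hand": 0}
    - {"translation": [-0.0003, 0, 0.002], "turn": 0, "hand": 0}
  grip_force: 80

```text
clock: 9.2
position: [0.4553, 0.108, 0.0752]
orientation: [[-1.0, 0.001, 0.0], [0.001, 1.0, 0.0], [-0.0, 0.0, -1.0]]
force: [2.2, 0.4, -0.9]
grip_width: 0.0183
grasp_force: 78.0
```

Emit:
arm_command:
  commands:
    - {"translation": [0, 0, 0.0005], "turn": 0, "hand": 0}
    - {"translation": [0, 0, 0.001], "turn": 0, "hand": 0}
    - {"translation": [0, 0, 0.001], "turn": 0, "hand": 0}

```text
clock: 9.45
position: [0.4553, 0.1079, 0.0763]
orientation: [[-1.0, 0.001, 0.0], [0.001, 1.0, -0.0], [-0.0, -0.0, -1.0]]
force: [3.1, 0.4, -1.6]
grip_width: 0.0182
grasp_force: 78.0
```

Emit:
arm_command:
  commands:
    - {"translation": [0, 0, 0.0003], "turn": 0, "hand": 0}
    - {"translation": [0, 0, 0.0006], "turn": 0, "hand": 0}
    - {"translation": [0, 0, 0.0006], "turn": 0, "hand": 0}

```text
clock: 9.7
position: [0.4553, 0.1079, 0.0769]
orientation: [[-1.0, 0.001, 0.0], [0.001, 1.0, -0.0], [-0.0, -0.0, -1.0]]
force: [2.9, -0.1, -1.9]
grip_width: 0.0181
grasp_force: 78.0
```

Emit:
arm_command:
  commands:
    - {"translation": [0, 0, 0.0005], "turn": 0, "hand": 0}
    - {"translation": [0, 0, 0.001], "turn": 0, "hand": 0}
    - {"translation": [0, 0, 0.001], "turn": 0, "hand": 0}

```text
clock: 9.95
position: [0.4553, 0.108, 0.078]
orientation: [[-1.0, 0.001, 0.0], [0.001, 1.0, 0.0], [-0.0, 0.0, -1.0]]
force: [3.7, -0.8, -1.2]
grip_width: 0.0182
grasp_force: 78.0
```

Emit:
arm_command:
  commands:
    - {"translation": [0, 0, 0.0005], "turn": 0, "hand": 0}
    - {"translation": [0, 0, 0.001], "turn": 0, "hand": 0}
    - {"translation": [0, 0, 0.001], "turn": 0, "hand": 0}

```text
clock: 10.2
position: [0.4553, 0.108, 0.079]
orientation: [[-1.0, 0.001, 0.0], [0.001, 1.0, 0.0], [-0.0, 0.0, -1.0]]
force: [3.1, -0.0, -1.0]
grip_width: 0.0178
grasp_force: 78.0
```

Emit:
arm_command:
  commands:
    - {"translation": [0.0002, 0, 0.0005], "turn": 0, "hand": 0}
    - {"translation": [0.0002, 0, 0.001], "turn": 0, "hand": 0}
    - {"translation": [0.0002, 0, 0.001], "turn": 0, "hand": 0}

```text
clock: 10.45
position: [0.4554, 0.1079, 0.0799]
orientation: [[-1.0, 0.001, -0.0], [0.001, 1.0, -0.0], [0.0, -0.0, -1.0]]
force: [3.4, -0.0, -0.1]
grip_width: 0.0182
grasp_force: 78.1
```

Emit:
arm_command:
  commands:
    - {"translation": [0, 0, 0.0003], "turn": 0, "hand": 0}
    - {"translation": [0, 0, 0.0006], "turn": 0, "hand": 0}
    - {"translation": [0, 0, 0.0006], "turn": 0, "hand": 0}

```text
clock: 10.7
position: [0.4554, 0.1079, 0.0805]
orientation: [[-1.0, 0.001, -0.0], [0.001, 1.0, 0.0], [0.0, 0.0, -1.0]]
force: [3.6, -0.6, -1.3]
grip_width: 0.018
grasp_force: 78.0
```

Emit:
arm_command:
  commands:
    - {"translation": [0.0002, 0, 0.0005], "turn": 0, "hand": 0}
    - {"translation": [0.0002, 0, 0.001], "turn": 0, "hand": 0}
    - {"translation": [0.0002, 0, 0.001], "turn": 0, "hand": 0}

```text
clock: 10.95
position: [0.4555, 0.1079, 0.0815]
orientation: [[-1.0, 0.001, -0.0], [0.001, 1.0, -0.0], [0.0, -0.0, -1.0]]
force: [3.3, -0.2, -1.3]
grip_width: 0.0182
grasp_force: 78.1
```

Emit:
arm_command:
  commands:
    - {"translation": [0, 0, 0.0005], "turn": 0, "hand": 0}
    - {"translation": [0, 0, 0.001], "turn": 0, "hand": 0}
    - {"translation": [0, 0, 0.001], "turn": 0, "hand": 0}

```text
clock: 11.2
position: [0.4556, 0.1079, 0.0826]
orientation: [[-1.0, 0.001, -0.0], [0.001, 1.0, 0.0], [0.0, 0.0, -1.0]]
force: [1.3, 0.0, -0.1]
grip_width: 0.0182
grasp_force: 78.0
```

Emit:
arm_command:
  commands:
    - {"translation": [0, 0, 0.0005], "turn": 0, "hand": 0}
    - {"translation": [0, 0, 0.001], "turn": 0, "hand": 0}
    - {"translation": [0, 0, 0.001], "turn": 0, "hand": 0}

```text
clock: 11.45
position: [0.4555, 0.1079, 0.0834]
orientation: [[-1.0, 0.001, -0.0], [0.001, 1.0, -0.0], [0.0, -0.0, -1.0]]
force: [2.0, -0.5, -7.2]
grip_width: 0.0182
grasp_force: 78.2
```

The collar has met the pawls. I'll raise the pull slowly.

Emit:
arm_command:
  commands:
    - {"translation": [0, 0, 0.0002], "turn": 0, "hand": 0}
    - {"translation": [0, 0, 0.0004], "turn": 0, "hand": 0}
    - {"translation": [0, 0, 0.0004], "turn": 0, "hand": 0}

```text
clock: 11.7
position: [0.4554, 0.1079, 0.0837]
orientation: [[-1.0, 0.001, -0.0], [0.001, 1.0, -0.0], [0.0, -0.0, -1.0]]
force: [1.4, -0.2, -10.6]
grip_width: 0.0181
grasp_force: 78.3
```

Emit:
arm_command:
  commands:
    - {"translation": [0, 0, 0.0002], "turn": 0, "hand": 0}
    - {"translation": [0, 0, 0.0004], "turn": 0, "hand": 0}
    - {"translation": [0, 0, 0.0004], "turn": 0, "hand": 0}

```text
clock: 11.95
position: [0.4554, 0.1079, 0.0841]
orientation: [[-1.0, 0.001, -0.001], [0.001, 1.0, -0.0], [0.001, -0.0, -1.0]]
force: [2.5, -0.4, -12.5]
grip_width: 0.0183
grasp_force: 78.4
```

Emit:
arm_command:
  commands:
    - {"translation": [0, 0, 0.0002], "turn": 0, "hand": 0}
    - {"translation": [0, 0, 0.0003], "turn": 0, "hand": 0}
    - {"translation": [0, 0, 0.0003], "turn": 0, "hand": 0}
    - {"translation": [0, 0, 0.0003], "turn": 0, "hand": 0}

```text
clock: 12.28
position: [0.4554, 0.1079, 0.0845]
orientation: [[-1.0, 0.0, -0.0], [0.0, 1.0, -0.0], [0.0, -0.0, -1.0]]
force: [1.6, -0.2, -16.6]
grip_width: 0.0184
grasp_force: 78.5
```

Emit:
arm_command:
  commands:
    - {"translation": [0, 0, 0], "turn": 0, "hand": 0}
    - {"translation": [0, 0, 0], "turn": 0, "hand": 0}
    - {"translation": [0, 0, 0], "turn": 0, "hand": 0}
    - {"translation": [0, 0, 0], "turn": 0, "hand": 0}
    - {"translation": [0, 0, 0], "turn": 0, "hand": 0}
    - {"translation": [0, 0, 0], "turn": 0, "hand": 0}
    - {"translation": [0, 0, 0], "turn": 0, "hand": 0}
    - {"translation": [0, 0, 0], "turn": 0, "hand": 0}
    - {"translation": [0, 0, 0], "turn": 0, "hand": 0}
    - {"translation": [0, 0, 0], "turn": 0, "hand": 0}

```text
clock: 13.12
position: [0.4555, 0.1079, 0.0845]
orientation: [[-1.0, 0.001, -0.0], [0.001, 1.0, -0.0], [0.0, -0.0, -1.0]]
force: [0.6, 0.1, -17.2]
grip_width: 0.0182
grasp_force: 78.5
```

The pull held for over 0.8 s. Now I'll lower the pin home.

Emit:
arm_command:
  commands:
    - {"translation": [0, 0, -0.001], "turn": 0, "hand": 0}
    - {"translation": [0, 0, -0.0025], "turn": 0, "hand": 0}
    - {"translation": [0, 0, -0.004], "turn": 0, "hand": 0}
    - {"translation": [0, 0, -0.0055], "turn": 0, "hand": 0}
    - {"translation": [0, 0, -0.007], "turn": 0, "hand": 0}
    - {"translation": [0, 0, -0.0085], "turn": 0, "hand": 0}
    - {"translation": [0, 0, -0.0095], "turn": 0, "hand": 0}
    - {"translation": [0, 0, -0.0105], "turn": 0, "hand": 0}
    - {"translation": [0, 0, -0.011], "turn": 0, "hand": 0}
    - {"translation": [0, 0, -0.011], "turn": 0, "hand": 0}

```text
clock: 13.95
position: [0.4558, 0.108, 0.0742]
orientation: [[-1.0, 0.0, 0.001], [0.0, 1.0, 0.0], [-0.001, 0.0, -1.0]]
force: [-3.1, -0.9, 19.1]
grip_width: 0.0179
grasp_force: 82.2
```

Emit:
arm_command:
  commands:
    - {"translation": [0, 0, 0.0004], "turn": 0, "hand": 0}
    - {"translation": [0, 0, 0.0004], "turn": 0, "hand": 0.4}
    - {"translation": [0, 0, 0.0004], "turn": 0, "hand": 0.6}
    - {"translation": [0, 0, 0.0004], "turn": 0, "hand": 0.6}
    - {"translation": [0, 0, 0.0004], "turn": 0, "hand": 0.6}
    - {"translation": [0, 0, 0.0004], "turn": 0, "hand": 0.6}
    - {"translation": [0, 0, 0.01], "turn": 0, "hand": 0.6}
    - {"translation": [0, 0, 0.03], "turn": 0, "hand": 0.6}
    - {"translation": [0, 0, 0.055], "turn": 0, "hand": 0.6}
    - {"translation": [0, 0, 0.08], "turn": 0, "hand": 0.6}
    - {"translation": [0, 0, 0.1], "turn": 0, "hand": 0.6}
    - {"translation": [0, 0, 0.11], "turn": 0, "hand": 0.6}
  grip_force: 20

```text
clock: 14.95
position: [0.4564, 0.108, 0.1859]
orientation: [[-1.0, 0.0, 0.003], [0.0, 1.0, 0.0], [-0.003, 0.0, -1.0]]
force: [0.9, -0.4, -0.4]
grip_width: 0.0514
grasp_force: 0.0
```

Emit:
arm_command:
  commands:
    - {"translation": [0, 0, 0], "turn": 0, "hand": 0.6}
    - {"translation": [0, 0, 0], "turn": 0, "hand": 0.6}
    - {"translation": [0, 0, 0], "turn": 0, "hand": 0.6}

```text
clock: 15.2
position: [0.4552, 0.1079, 0.1828]
orientation: [[-1.0, 0.001, -0.001], [0.001, 1.0, -0.0], [0.001, -0.0, -1.0]]
force: [-0.4, 0.1, -0.9]
grip_width: 0.0512
grasp_force: 0.0
```

Run:
```python
from h import *
s=shot("scene","pics/s3.png")["color"]
cv2.imwrite("pics/c4.png",cv2.resize(s[110:260,200:400],(800,600),interpolation=2)[:,:,::-1])
```

```text
(no output)
```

View pics/c4.png

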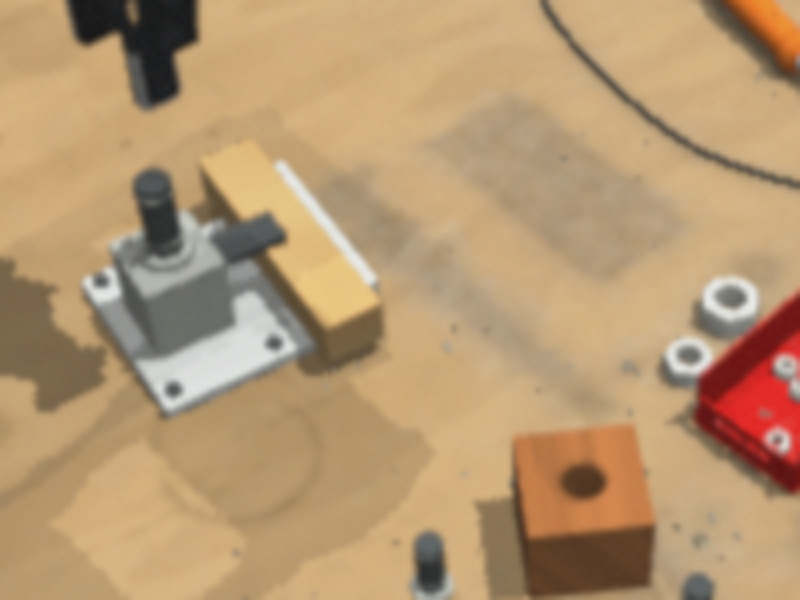

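The pin stands upright in the boss with its flange flat at about (168,247). The fingers are clear above it and the stand is empty at (583,480).

```bash
python3 -c "
from workcell import env
print(env.hand_in())"
```

```text
the job is handed in; nothing more can be done
None
```

The pin was pressed home in the socket and pulled up to about 16 N on the catch (held about 0.8 s), then let back down, released and handed in at about 15 s on the robot's clock; the judge returned no verdict.

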